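# Mirror the barista's tool rack

### The job

A left-handed barista takes over, so move the four bar tools from the black rack to the light wooden rack in reverse order: seen from the robot, the tool that stands leftmost in the black rack goes to the rightmost bay of the wooden rack, the second from the left to the second from the right, and so on. Stand each tool upright in the middle of its bay, on the round pad, and never tip one over; the coloured mats stay in the black rack.

Things in the scene. Friction and masses are not known exactly. Their poses are not given: they have to be found in the camera images.
- black_rack: Black plastic fixed rack, 106 x 325 x 16 mm, left or right on the table, yaw to 0.25 rad; origin centre of underside, y along the row (to robot's left), z up. Four bays 96 x 75 mm, centres at x = 0, y = +0.12, +0.04, -0.04, -0.12 m, floors 6 mm up, walls 10 mm above floor; wire handles 33 mm high at y = +-0.16. Tools start here, one a bay, in any order.
- wood_rack: Light wooden fixed rack, 106 x 325 x 16 mm, left or right on the table, yaw to 0.25 rad; origin centre of underside, y along the row (to robot's left), z up. Four bays 96 x 75 mm, centres at x = 0, y = +0.12, +0.04, -0.04, -0.12 m, floors 6 mm up, walls 10 mm above floor; wire handles 33 mm high at y = +-0.16. Empty at the start; flat dark round pads mark the bay centres.
- jigger_red: Red double-ended measuring jigger (hourglass), 44 mm across its wide top rim, 75 mm tall, 0.11 kg; solid to the fingers as if its waist were filled out, so it can be gripped at any height from 30 to 70 mm. Stands upright at the start; origin at the centre of its underside, z up the axis, any yaw (round).
- jigger_steel: Bare steel jigger of the same shape and size as the red one: 44 mm across the top, 75 mm tall, 0.11 kg, gripped alike. Stands upright at the start; origin at the centre of its underside, z up the axis, any yaw (round).
- tamper: Coffee tamper: round steel foot 57 mm across and 18 mm high, above it a round wooden handle up to 36 mm thick from 26 mm to 92 mm height; 0.38 kg. Grip the handle, at about 60 mm. Stands upright at the start; origin at the centre of its underside, z up the axis, any yaw (round).
- cocoa_shaker: Steel cocoa shaker: body 57 mm across up to 68 mm height, above it a domed mesh lid (fixed) 62 mm across, 95 mm tall in all, 0.19 kg. Grip the body or the lower edge of the lid, 50 to 78 mm up. Stands upright at the start; origin at the centre of its underside, z up the axis, any yaw (round).
- mat_yellow: Yellow plastic liner mat, 88 x 70 x 3 mm, fixed in the middle of one bay of the black rack, under the red jigger at the start, so it still shows afterwards where the red jigger came from; origin at the centre of its underside.
- mat_blue: Blue plastic liner mat, 88 x 70 x 3 mm, fixed in the middle of one bay of the black rack, under the steel jigger at the start, so it still shows afterwards where the steel jigger came from; origin at the centre of its underside.
- mat_green: Green plastic liner mat, 88 x 70 x 3 mm, fixed in the middle of one bay of the black rack, under the tamper at the start, so it still shows afterwards where the tamper came from; origin at the centre of its underside.
- mat_orange: Orange plastic liner mat, 88 x 70 x 3 mm, fixed in the middle of one bay of the black rack, under the cocoa shaker at the start, so it still shows afterwards where the cocoa shaker came from; origin at the centre of its underside.
Things that resemble listed ones, but are neither listed nor needed, are in the scene too. Leave any pink or yellow look-alike of the tamper alone.

How it is judged (in metres and radians):
At the end, for the whole second after the job is handed in: Each tool stands in the wooden rack in the bay that mirrors the one it came from (black rack bay at y -> wooden rack bay at -y), its axis within 15 mm of the bay's centre along and across the row, its underside within 4 mm of the bay floor, upright within 0.12 rad, released and at rest (((y of mat_yellow in the frame of black_rack between 0.1 and 0.14 m and y of jigger_red in the frame of wood_rack between -0.135 and -0.105 m) or (y of mat_yellow in the frame of black_rack between 0.02 and 0.06 m and y of jigger_red in the frame of wood_rack between -0.055 and -0.025 m) or (y of mat_yellow in the frame of black_rack between -0.06 and -0.02 m and y of jigger_red in the frame of wood_rack between 0.025 and 0.055 m) or (y of mat_yellow in the frame of black_rack between -0.14 and -0.1 m and y of jigger_red in the frame of wood_rack between 0.105 and 0.135 m)) and x of jigger_red in the frame of wood_rack between -0.015 and 0.015 m and z of jigger_red in the frame of wood_rack between 0.002 and 0.01 m and angle between each of jigger_red, jigger_steel, tamper, cocoa_shaker's own z axis and vertical below 0.12 rad and linear speed of each of jigger_red, jigger_steel, tamper, cocoa_shaker below 0.02 m/s and angular speed of each of jigger_red, jigger_steel, tamper, cocoa_shaker below 0.2 rad/s and ((y of mat_blue in the frame of black_rack between 0.1 and 0.14 m and y of jigger_steel in the frame of wood_rack between -0.135 and -0.105 m) or (y of mat_blue in the frame of black_rack between 0.02 and 0.06 m and y of jigger_steel in the frame of wood_rack between -0.055 and -0.025 m) or (y of mat_blue in the frame of black_rack between -0.06 and -0.02 m and y of jigger_steel in the frame of wood_rack between 0.025 and 0.055 m) or (y of mat_blue in the frame of black_rack between -0.14 and -0.1 m and y of jigger_steel in the frame of wood_rack between 0.105 and 0.135 m)) and x of jigger_steel in the frame of wood_rack between -0.015 and 0.015 m and z of jigger_steel in the frame of wood_rack between 0.002 and 0.01 m and ((y of mat_green in the frame of black_rack between 0.1 and 0.14 m and y of tamper in the frame of wood_rack between -0.135 and -0.105 m) or (y of mat_green in the frame of black_rack between 0.02 and 0.06 m and y of tamper in the frame of wood_rack between -0.055 and -0.025 m) or (y of mat_green in the frame of black_rack between -0.06 and -0.02 m and y of tamper in the frame of wood_rack between 0.025 and 0.055 m) or (y of mat_green in the frame of black_rack between -0.14 and -0.1 m and y of tamper in the frame of wood_rack between 0.105 and 0.135 m)) and x of tamper in the frame of wood_rack between -0.015 and 0.015 m and z of tamper in the frame of wood_rack between 0.002 and 0.01 m and ((y of mat_orange in the frame of black_rack between 0.1 and 0.14 m and y of cocoa_shaker in the frame of wood_rack between -0.135 and -0.105 m) or (y of mat_orange in the frame of black_rack between 0.02 and 0.06 m and y of cocoa_shaker in the frame of wood_rack between -0.055 and -0.025 m) or (y of mat_orange in the frame of black_rack between -0.06 and -0.02 m and y of cocoa_shaker in the frame of wood_rack between 0.025 and 0.055 m) or (y of mat_orange in the frame of black_rack between -0.14 and -0.1 m and y of cocoa_shaker in the frame of wood_rack between 0.105 and 0.135 m)) and x of cocoa_shaker in the frame of wood_rack between -0.015 and 0.015 m and z of cocoa_shaker in the frame of wood_rack between 0.002 and 0.01 m); the robot touches nothing.
It fails at once if the jigger_red is tipped over (angle between jigger_red's own z axis and vertical above 0.6 rad).
It fails at once if the jigger_steel is tipped over (angle between jigger_steel's own z axis and vertical above 0.6 rad).
It fails at once if the tamper is tipped over (angle between tamper's own z axis and vertical above 0.6 rad).
It fails at once if the cocoa_shaker is tipped over (angle between cocoa_shaker's own z axis and vertical above 0.6 rad).
It also fails if it takes over 118 s, if anything falls off the work surface, if the arm or the gripper's body presses on something with over 40 N, if the wrist force passes 120 N, or if a joint passes its speed limit or range.

### The arm

A 6-joint arm with a two-finger parallel gripper is mounted at the origin on a cart in front of the work surface, level with it; the furniture and walls round the work are solid. World frame = base frame: x ahead of the robot, y to its left, z up, the work surface at z = 0. Lengths are in mm, angles in rad, forces in N, time in s.
With the tool pointing down it reaches from about 350 to 875 mm from the base axis. Payload 4.2 kg.
Tool frame: the origin (TCP) lies midway between the tips of the shut fingers; the grasp point (between the pads) lies ctrl.pinch_z behind it (ctrl.pinch_z is the distance from the TCP to the grasp point, in mm); z points along the fingers, y is the line along which they close (so a half turn about z gives the same grasp; the last joint's range is limited). The gripper opens to 85 mm and grips with 20 to 120 N. Pads are 22 mm wide; open, the fingers measure 114 mm over their backs; the gripper's body (76 mm by 85 mm) begins 54 mm behind the grasp point. The pads swing forward as they close: fully open they stand 13 mm farther back than shut.
Start: joints at [1.569, 0.385, 0.008, 0, -1.194, -0.259], TCP at [161.127, 603.852, 231.312] pointing down, gripper open.
Joint ranges: [-3.14, 3.14], [-1.21, 2.06], [-1.07, 1.41], [-3.16, 2.05], [-2.99, -0.16], [-3.1, 3.1]. Speed limits (rad/s): [2.79, 2.79, 3.14, 3.14, 3.14, 3.14].

### API

Orientations are given as a unit quaternion [w, x, y, z].
In Python, from cell import ctrl, solver, viewer gives the robot as it stands. Calls block until the motion is done:
- ctrl.goto(position, orientation): joint-space move of the TCP to a pose.
- ctrl.line_to(position, max_speed=150, orientation=None): straight line of the TCP; orientation=None keeps the orientation; max_speed is the mean speed in mm/s.
- ctrl.move_j(angles): joint-space move.
- ctrl.ungrasp() and ctrl.grasp(grasp_force=None): open the fingers fully, or close them until they stop; grasp_force is the grip in N (None keeps the last).
- ctrl.pause(seconds).
- solver.ik(position, orientation): joint angles nearest the present ones, or None.
- ctrl.read_state(): the state.
- viewer.camera(name): name is "scene" or "top" or "wrist"; returns a dict with "pixels" (400x640x3 uint8, blue, green, red), "fov_y" (degrees; the focal length in pixels is half the picture's height over the tangent of half this angle, whatever the lens; pixels are square), "cx", "cy" (the principal point, pixels), "rvec" (rotation vector, rad) and "tvec" (3), from world to camera coordinates, as OpenCV has them. Camera axes: x right, y down, z forward; pixel columns grow to the right and rows downward; lengths in mm; the calibration is good to about 2 mm. A picture is of the moment at which its call begins. There is no depth.
A pose or a line that the arm cannot do raises ctrl.PlanningError and nothing moves.
- ctrl.job_done(): hands the job in; it is judged then, once.
The state is a dict: "time": time; "joints": joint angles; "joint_vel": joint speeds; "joint_torque": joint torques, N m; "ee_pos": TCP position; "ee_rot": TCP orientation; "wrist_force": force on the tool from outside, world axes, zero at the start; "wrist_torque": the same for the moment, N m; "width": opening from 0.0 (shut) to 1.0 (fully open); "finger_force": force on a finger pad.
Only numpy, scipy, OpenCV 4.12 (cv2) and the standard library are available. Lean on these libraries where they do the work, as an engineer would, in place of code of your own. Each camera call takes 0.05 s, during which the arm holds its last target. There are 200 camera calls.

## Working session

There is one attempt and no reset: what is moved stays moved. The work goes in short steps, each a Python script; the robot and the scene stay as the last script left them, time stands still between calls to the robot, and variables do not carry over. Pictures are saved under pics/ and viewed, at most 14 in all, crops included, and the job is handed in when it is done.

```bash
mkdir -p pics; ls
python3 - <<'E'
from cell import ctrl, solver, viewer
import cv2
for n in ("top","scene"):
    c=viewer.camera(n); cv2.imwrite(f"pics/{n}0.png",c["pixels"]); print({k:v for k,v in c.items() if k!="pixels"})
s=ctrl.read_state(); print(s["time"],s["ee_pos"],s["ee_rot"],s["width"],ctrl.pinch_z)
E
```

```text
pics
{'fov_y': 45.323633723531394, 'cx': 326.30989116503537, 'cy': 207.0779813613105, 'rvec': array([ 2.19080234, -2.20738038,  0.05547572]), 'tvec': array([ -67.5415992 ,  465.09546873, 1450.0666998 ])}
{'fov_y': 44.37922094982295, 'cx': 318.510380283548, 'cy': 208.48296292226593, 'rvec': array([ 2.11807001, -0.69187751,  0.3218727 ]), 'tvec': array([-406.91934138,  176.89557463, 1361.1435542 ])}
0.1 [161.01343082 603.36270653 230.31603652] [ 9.90057230e-04  9.91498711e-01 -1.30112727e-01 -6.55886437e-05] 0.9994874678909335 18.700000000000003
```

View pics/top0.png

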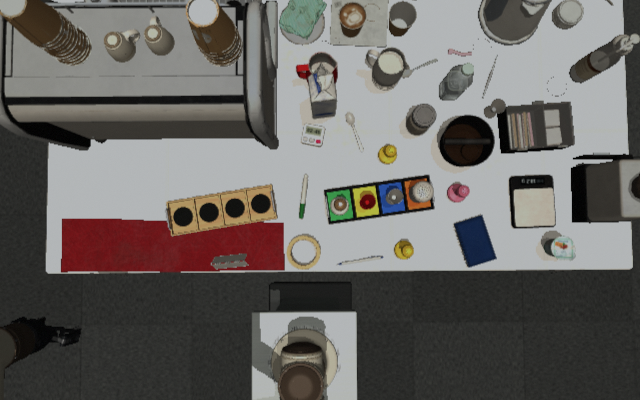

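View pics/scene0.png

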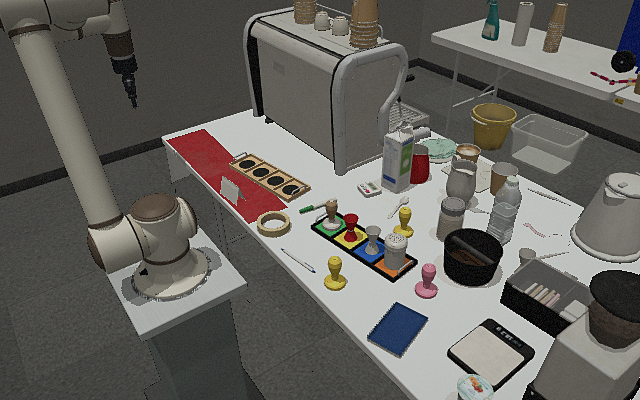

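Left to right the black rack holds the tamper (green), red jigger (yellow), steel jigger (blue) and shaker (orange), around (325–435, 178–222). The wood rack pads run from (182,217) to (261,204). I'll enlarge both racks.

Run:
```python
import cv2,numpy as np
t=cv2.imread("pics/top0.png")
a=cv2.resize(t[180:240,160:290],None,fx=6,fy=6,interpolation=cv2.INTER_CUBIC)[:300]
b=cv2.resize(t[172:228,318:448],None,fx=6,fy=6,interpolation=cv2.INTER_CUBIC)[:300]
cv2.imwrite("pics/crop.png",np.vstack([a,b]))
```

```text
(no output)
```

View pics/crop.png

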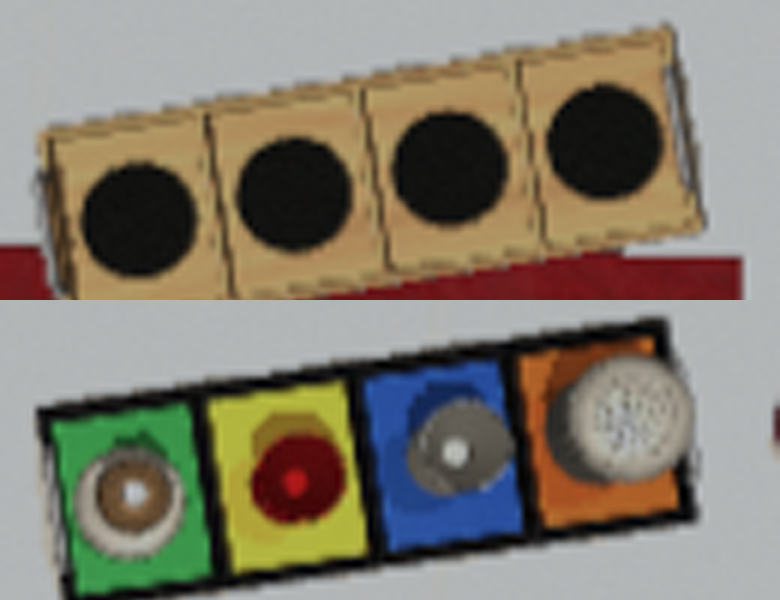

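```bash
cat > h.py <<'E'
from cell import ctrl, solver, viewer
import cv2,numpy as np
from scipy.spatial.transform import Rotation as R
def toworld(c,uv,z):
    f=200/np.tan(np.radians(c["fov_y"]/2)); M=R.from_rotvec(c["rvec"]).as_matrix()
    o=-M.T@c["tvec"]; out=[]
    for (u,v),zz in zip(np.atleast_2d(uv),np.broadcast_to(z,len(uv))):
        d=M.T@[(u-c["cx"])/f,(v-c["cy"])/f,1]; out.append(o+d*(zz-o[2])/d[2])
    return np.array(out)
def fit(P,ys):  # row points, at rack y -> centre, yaw
    P=np.array(P)[:,:2]; ys=np.array(ys); n=len(ys)
    d=((P-P.mean(0))*(ys-ys.mean())[:,None]).sum(0); yaw=np.arctan2(-d[0],d[1])
    yd=np.array([-np.sin(yaw),np.cos(yaw)]); return P.mean(0)-yd*ys.mean(),yaw
def bay(c,yaw,y): return np.array(c)+y*np.array([-np.sin(yaw),np.cos(yaw)])
def quat(yaw,flip=0): # tool z down, tool y along rack x
    y=np.array([np.cos(yaw),np.sin(yaw),0])*(-1 if flip else 1); z=np.array([0,0,-1.]); x=np.cross(y,z)
    return R.from_matrix(np.c_[x,y,z]).as_quat(scalar_first=True)
E
python3 - <<'E'
from h import *
np.set_printoptions(precision=3,suppress=True)
c=viewer.camera("top")
px=lambda p,o:(np.array(p)+.5)/6-.5+o
pads=px([(139,219),(294,194),(450,167),(605,141)],(160,180))
W=toworld(c,pads,6); wc,wy=fit(W,[120,40,-40,-120]); print("wood",wc,wy); print([(bay(wc,wy,y)-w[:2]) for y,w in zip([120,40,-40,-120],W)])
K=toworld(c,px([(40,109),(665,22),(693,220),(70,300)],(318,172)),16)
L=(K[0]+K[3])/2;Rr=(K[1]+K[2])/2; bc,by=fit([L,Rr],[162.5,-162.5]); print("black",bc,by,np.linalg.norm(L-Rr),np.linalg.norm(K[0]-K[3]))
T=toworld(c,px([(133,194),(298,178),(462,146),(635,118)],(318,172)),[9+88,84,84,9+75])
for y,t in zip([120,40,-40,-120],T):
    b=bay(bc,by,y); d=t[:2]-b; e=[np.cos(by),np.sin(by)]; n=[-np.sin(by),np.cos(by)]
    print(y,b,t[:2],"off x,y",d@e,d@n)
for nm,(cc,yw) in {"b":(bc,by),"w":(wc,wy)}.items():
  for y in (120,-120):
    for f in (0,1):
      for z in (50,250):
        print(nm,y,f,z,solver.ik(np.r_[bay(cc,yw,y),z],quat(yw,f)))
E
```

```text
wood [459.416 249.201] 0.15944929103505073
[array([-0.18 , -0.099]), array([ 0.374, -0.264]), array([-0.104,  0.171]), array([-0.09 ,  0.192])]
black [ 488.75  -230.978] 0.1257457531489858 319.7026406836175 98.09354711548653
120 [ 473.7   -111.925] [ 469.316 -109.42 ] off x,y -4.035174670365676 3.0356465720952888
40 [ 483.733 -191.294] [ 477.165 -189.665] off x,y -6.312622418889462 2.439702890121545
-40 [ 493.766 -270.662] [ 492.08  -269.197] off x,y -1.4895700784735277 1.664656001008231
-120 [ 503.8  -350.03] [ 505.043 -353.167] off x,y 0.839890027369979 -3.268138731411757
b 120 0 50 None
b 120 0 250 None
b 120 1 50 [ 0.102  0.377 -0.554  0.    -0.64   0.023]
b 120 1 250 [ 0.102  0.133 -0.289  0.    -1.149  0.023]
b -120 0 50 [-0.344  0.544 -0.236  0.    -0.792 -2.672]
b -120 0 250 [-0.344  0.353  0.008  0.    -1.225 -2.672]
b -120 1 50 [-0.344  0.544 -0.236  0.    -0.792  0.469]
b -120 1 250 [-0.344  0.353  0.008  0.    -1.225  0.469]
w 120 0 50 [ 0.978  0.491 -0.339  0.    -0.741  2.323]
w 120 0 250 [ 0.978  0.285 -0.092  0.    -1.194  2.323]
w 120 1 50 [ 0.978  0.491 -0.339  0.    -0.741 -0.819]
w 120 1 250 [ 0.978  0.285 -0.092  0.    -1.194 -0.819]
w -120 0 50 [ 0.595  0.389 -0.532  0.    -0.651  2.706]
w -120 0 250 [ 0.595  0.15  -0.269  0.    -1.152  2.706]
w -120 1 50 [ 0.595  0.389 -0.532  0.    -0.651 -0.435]
w -120 1 250 [ 0.595  0.15  -0.269  0.    -1.152 -0.435]
```

Both racks are located and each tool is within a few mm of its bay centre. I'll check with the wrist camera before gripping.

```bash
cat >> h.py <<'E'
WC,WY=np.array([459.4,249.2]),0.159
BC,BY=np.array([488.75,-231.]),0.126
E
python3 - <<'E'
from h import *
import pickle
ctrl.goto(np.r_[bay(BC,BY,0)+[-50,0],330],quat(BY,1))
c=viewer.camera("wrist"); pickle.dump(c,open("w.pkl","wb")); cv2.imwrite("pics/w0.png",c["pixels"])
s=ctrl.read_state(); print(s["time"],s["ee_pos"],s["joints"])
M=R.from_rotvec(c["rvec"]).as_matrix(); print(-M.T@c["tvec"],c["fov_y"])
E
```

```text
3.3 [ 439.05794873 -230.54790862  329.84249796] [-1.55453281e-01  1.03837264e-01 -1.23115828e-01 -3.65343310e-05
 -1.34409776e+00  2.82488715e-01]
[ 449.55078978 -304.4035245   473.550733  ] 64.48363417658662
```

View pics/w0.png

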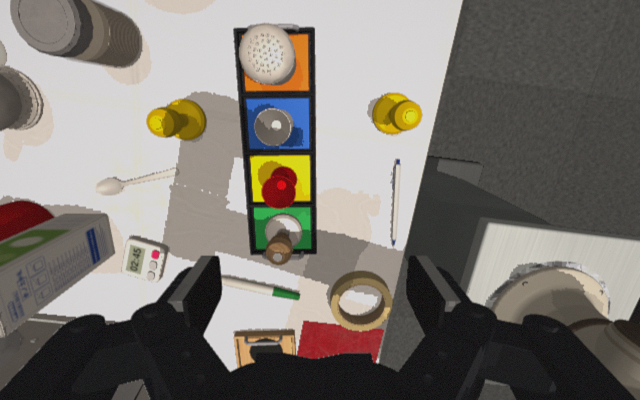

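The wrist view shows all four tools upright on their mats: shaker (268,53), steel jigger (273,126), red jigger (280,188) and tamper (280,245). I'll overlay the model on both views to check the pose estimate.

Run:
```python
from h import *
import pickle
def proj(c,P):
    f=200/np.tan(np.radians(c["fov_y"]/2)); K=np.array([[f,0,c["cx"]],[0,f,c["cy"]],[0,0,1]])
    return cv2.projectPoints(np.float64(P),c["rvec"],c["tvec"],K,None)[0][:,0]
w=pickle.load(open("w.pkl","rb")); 
def draw(c,crop,s):
    im=cv2.resize(c["pixels"],None,fx=s,fy=s,interpolation=cv2.INTER_CUBIC)
    def poly(P,col):
        q=((proj(c,P)+.5)*s-.5); cv2.polylines(im,[np.int32(np.round(q*8))],True,col,1,cv2.LINE_AA,3)
    def wp(x,y,z): return np.r_[bay(BC,BY,y)+x*np.array([np.cos(BY),np.sin(BY)]),z]
    poly([wp(x,y,16) for x,y in((53,162.5),(53,-162.5),(-53,-162.5),(-53,162.5))],(255,0,255))
    th=np.linspace(0,2*np.pi,40)
    for y,r,z in((120,28.5,27),(120,18,70),(40,22,84),(-40,22,84),(-120,31,84)):
        b=bay(BC,BY,y); poly([(b[0]+r*np.cos(t),b[1]+r*np.sin(t),z) for t in th],(255,255,0))
    x0,x1,y0,y1=crop; return im[y0*s:y1*s,x0*s:x1*s]
ctrl_top=viewer.camera("top")
a=draw(w,(225,335,15,275),2*1); a=draw(w,(225,335,15,275),2)
b=draw(ctrl_top,(318,448,172,228),4)
out=np.zeros((max(a.shape[0],b.shape[0]),a.shape[1]+b.shape[1],3),np.uint8); out[:a.shape[0],:a.shape[1]]=a; out[:b.shape[0],a.shape[1]:]=b
cv2.imwrite("pics/ov.png",out)
```

```text
(no output)
```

View pics/ov.png

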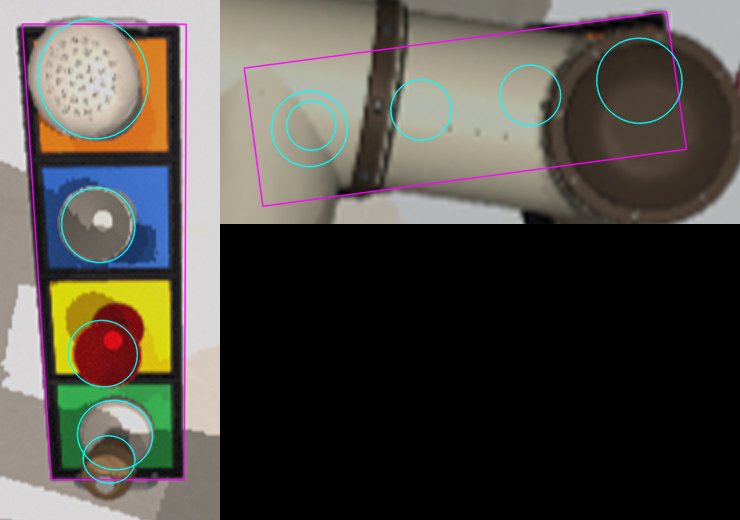

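```bash
cat >> h.py <<'E'
E_=lambda yaw:np.array([np.cos(yaw),np.sin(yaw)])
def pick_place(y,dx,dy,h,F):
    b=bay(BC,BY,y+dy)+dx*E_(BY); w=bay(WC,WY,-y); zg=9+h-ctrl.pinch_z; HI=190
    qb,qw=quat(BY,1),quat(WY,1)
    ctrl.goto(np.r_[b,HI],qb); ctrl.line_to(np.r_[b,zg],110); ctrl.pause(.2)
    ctrl.grasp(F); ctrl.pause(.3); s=ctrl.read_state(); print("grip",s["width"],s["finger_force"])
    ctrl.line_to(np.r_[b,HI],120); s=ctrl.read_state(); print("up",s["width"],s["finger_force"],s["wrist_force"])
    if s["width"]<.1: raise SystemExit("lost")
    ctrl.line_to(np.r_[w,HI],220,qw)
    ctrl.line_to(np.r_[w,zg+10],110); ctrl.line_to(np.r_[w,zg-2.5],25); ctrl.pause(.4)
    s=ctrl.read_state(); print("down",s["ee_pos"],np.r_[w,zg-2.5],s["wrist_force"])
    ctrl.ungrasp(); ctrl.pause(.3); ctrl.line_to(np.r_[w,HI],130); print("t",ctrl.read_state()["time"])
E
python3 - <<'E'
from h import *
pick_place(-40,-.5,1,50,40)
ctrl.goto(np.r_[bay(WC,WY,-60)+[-30,0],300],quat(WY,1))
cv2.imwrite("pics/a1.png",cv2.resize(viewer.camera("scene")["pixels"][100:300,140:460],None,fx=2,fy=2));
E
```

```text
grip 0.49499830148446544 40.53080702717807
up 0.49633825737683207 40.57916650799598 [ 0.05340648 -0.34669605 -1.79832778]
down [453.09428576 288.68159867  37.79996053] [453.06676401 288.69544432  37.8       ] [-0.70874008  0.26369091 -1.19002477]
t 15.175
```

View pics/a1.png

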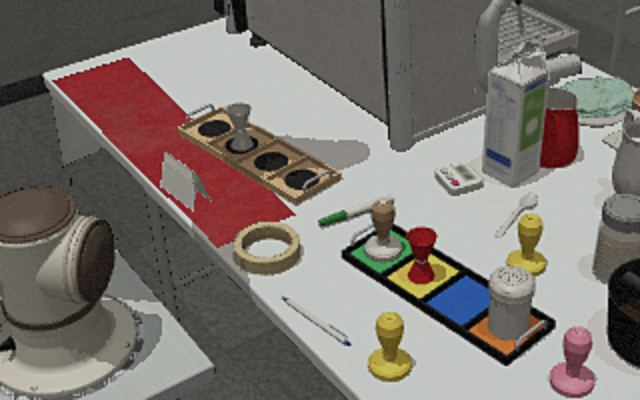

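The steel jigger stands upright on the second pad from the left, at (240,145) in the crop. I'll move the other three.

Run:
```python
from h import *
pick_place(40,-4,1.5,50,40)
pick_place(120,-2,1.5,60,60)
pick_place(-120,3,-1.5,60,40)
ctrl.goto(np.r_[bay(WC,WY,-250)+[-30,0],330],quat(WY,1))
cv2.imwrite("pics/a2.png",cv2.resize(viewer.camera("scene")["pixels"][100:300,140:460],None,fx=2,fy=2)); 
t=viewer.camera("top")["pixels"]; cv2.imwrite("pics/t2.png",cv2.resize(t[172:247,155:300],None,fx=5,fy=5,interpolation=cv2.INTER_CUBIC))
```

```text
grip 0.49885102838829914 40.41626265621744
up 0.498038334754113 40.581817261409014 [ 0.27754555 -0.45174285 -0.41546604]
down [465.76068092 209.70726428  37.78974625] [465.73323599 209.70455568  37.8       ] [-0.00667897  0.31158071 -0.50798414]
t 27.775
grip 0.3951479782336773 59.176547125025536
up 0.3985834361768838 59.83815945539391 [-0.25025325  0.36489239 -2.94004333]
down [478.48741304 130.79051885  47.73907018] [478.39970798 130.71366705  47.8       ] [ 0.2618706  -0.82934878 -2.50244335]
t 38.4833
grip 0.6971434158466726 42.8983626421541
up 0.6995550990821161 43.48939779913053 [-0.99551853  0.32060336 -2.56264386]
down [440.28107991 367.58539682  48.0719656 ] [440.40029202 367.68633295  47.8       ] [-3.22803573 -1.31228078  5.07686233]
t 51.575
```

View pics/a2.png

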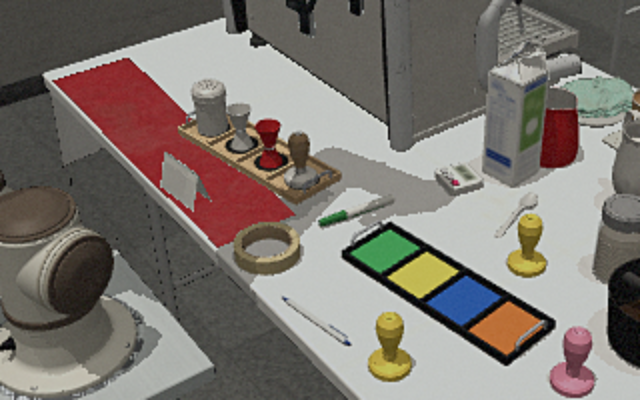

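View pics/t2.png

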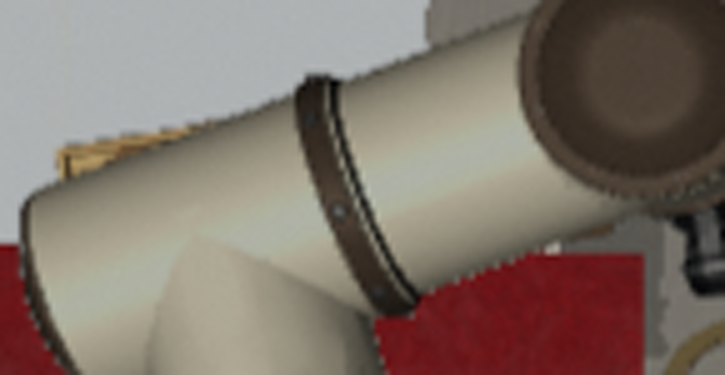

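All four stand upright, in reverse order. The arm hides them from above, so I'll move it aside to check the centring.

Run:
```python
from h import *
ctrl.goto(np.r_[bay(BC,BY,-130),330],quat(BY,1))
c=viewer.camera("top"); s=5; im=cv2.resize(c["pixels"],None,fx=s,fy=s,interpolation=cv2.INTER_CUBIC)
f=200/np.tan(np.radians(c["fov_y"]/2)); K=np.array([[f,0,c["cx"]],[0,f,c["cy"]],[0,0,1]]); th=np.linspace(0,2*np.pi,40)
for y,r,z in((-120,28.5,24),(-120,18,80),(-40,22,81),(40,22,81),(120,31,81)):
    b=bay(WC,WY,y); P=np.float64([(b[0]+r*np.cos(t),b[1]+r*np.sin(t),z) for t in th])
    q=(cv2.projectPoints(P,c["rvec"],c["tvec"],K,None)[0][:,0]+.5)*s-.5
    cv2.polylines(im,[np.int32(q*8)],True,(255,255,0),1,cv2.LINE_AA,3)
cv2.imwrite("pics/t3.png",im[172*s:247*s,155*s:300*s]); print(ctrl.read_state()["time"])
```

```text
54.55
```

View pics/t3.png

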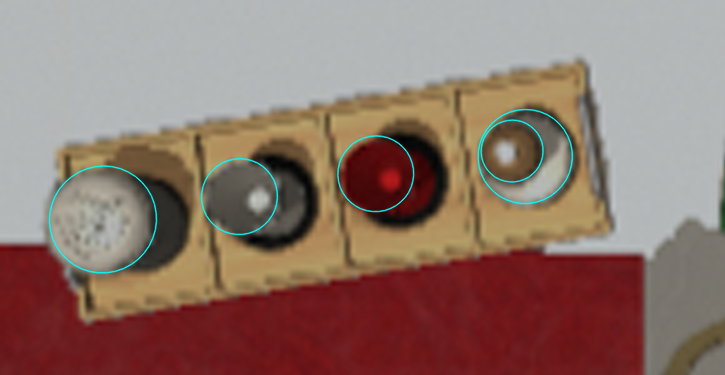

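The projected outlines sit on all four tools to within about 2 mm, so I'm handing it in.

```bash
python3 -c "
from cell import ctrl
print(ctrl.job_done())"
```

```text
the job is handed in; nothing more can be done
None
```

The job is handed in: all four tools stand upright in the wooden rack in reverse order, each within about 2 mm of its bay centre by my camera check, after about 55 s on the robot clock; the judge gave no verdict.

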